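# Scrape the offcuts into the disposer and hold it on grind

### The arm

A 6-joint arm with a two-finger parallel gripper is mounted at the origin on the work surface. World frame = base frame: x ahead of the robot, y to its left, z up, the work surface at z = 0. Lengths are in m, angles in rad, forces in N, time in s.
With the tool pointing down it reaches from about 0.3 to 0.775 m from the base axis. Payload 14.6 kg.
Tool frame: the origin (TCP) lies between the finger pads; the fingertips stand 14 mm ahead of it and the grasp point (between the pads) lies 5 mm behind it; z points along the fingers, y is the line along which they close (so a half turn about z gives the same grasp; the last joint's range is limited). The gripper opens to 94 mm and grips with 3 to 60 N. Pads are 16 mm wide; open, the fingers measure 119 mm over their backs; the gripper's body (75 mm by 177 mm) begins 78 mm behind the grasp point.
Start: joints at [-1.289, 0.3, 1.521, -0, 1.321, -0.067], TCP at [0.188, -0.517, 0.219] pointing down, gripper open.
Joint ranges: [-3.03, 3.03], [-0.79, 2.21], [0.23, 2.52], [-1.04, 4.18], [0, 3.07], [-2.55, 2.55]. Speed limits (rad/s): [2.22, 2.22, 2.57, 3.14, 3.14, 3.14].

### API

Orientations are given as [roll, pitch, yaw] about the fixed x, y, z axes, in that order (R = Rz(yaw) Ry(pitch) Rx(roll)).
In Python, from station import ctrl gives the robot as it stands. The module is installed in compiled form; this text tells all that it offers.
- The arm moves only by the tool move_arm, never from a script. Its argument "targets" is a list of rows, each a list of 7 numbers: the opening, from -1 (shut) to 1 (fully open), then the shift along the tool's x, y, z in units of 50 mm (1.0 is 50 mm), then the turn, a rotation vector about the tool's x, y, z in rad. A call has 1 to 12 rows; each row is the pose to reach, as a shift and turn from the pose commanded when the call began, along the tool's axes at that moment; what a row does not reach only later rows make up. A row lasts 1/10 s, in which the tool goes at most 50 mm and 8.59 degrees, less where a joint would pass 70% of its speed; a pose out of reach is approached as far as the arm can. A call with a gripper value outside its range is refused whole. The fingers move at their own pace and stop on an object; "grip_force" is the grip in N (left out, the last holds). Time passes only in rows, so rows that repeat a pose let the fingers close. It gives the time, the measured TCP pose, the force, the opening and the grip force at its end, in the units of the state.
- ctrl.get_obs(): the state, without advancing time (a new reading comes with each control period).
- ctrl.camera(name): name is "scene" or "side" or "wrist"; returns (picture, depth): 420x560x3 uint8, red, green, blue; 420x560 float32, m along the optical axis (not along the pixel's ray), 0 where there is no reading.
- ctrl.camera_params(name): a dict with "intrinsics" (3x3 intrinsics, pixels), "rvec" (rotation vector, rad) and "tvec" (3), from world to camera coordinates, as OpenCV has them; the wrist camera has in their place "T_tool_cam" (4x4, takes a point from camera to tool coordinates, whose origin is the TCP and whose axes are the flange's). Camera axes: x right, y down, z forward; pixel columns grow to the right and rows downward; lengths in m; the calibration is good to about 2 mm. A picture is of the moment at which its call begins: read the wrist's pose just before it. camera_params takes no time and is no camera call.
- ctrl.hand_in(): hands the job in; it is judged then, once.
Trained networks look in the newest picture that a camera, given by its name, has taken for a name from the list of things; names that differ only in an ending like _2 or _b are one class to them, and where a whole thing is asked for, a point or a joint stands for the part that bears it (a point fixed in the world has none). Each returns a list of dicts, best first, with "score" (0 to 1); they miss things now and then, are a little off and sometimes report something else, mostly with a low value. They report only what shows in the picture. A call takes as long as a camera call. They do not tell look-alikes from the thing itself.
- ctrl.cut_out(camera, target): "region" (420x560 bool, what is visible of it) and "point" ([column, row] in pixels, amid what is visible of it).
- ctrl.tip_of(camera, target): "point" ([column, row] in pixels: a listed point, or the origin of a listed thing).
The state is a dict: "time_s": time; "qpos": joint angles; "joint_vel": joint speeds; "tau": joint torques, N m; "ee_pos": TCP position; "eef_rot": TCP orientation; "force": force on the tool from outside, world axes, zero at the start; "moment": the same for the moment, N m; "grip_width": finger opening in m; "grip_force": force on a finger pad.
Only numpy, scipy, OpenCV 4.12 (cv2) and the standard library are available. Lean on these libraries where they do the work, as an engineer would, in place of code of your own. Each camera call takes 0.05 s, during which the arm holds its last target. There are 200 camera calls.

### The job

With the scraper, push all five pineapple offcuts along the drainboard into the disposer bowl, never touching them with the gripper, and stand the scraper back on its lips on the drainboard. Then turn the disposer's switch clockwise past its two detents to the third, spring-return position (grind) and hold it there with the gripper: finish while still holding it against the spring. Leave the other things on the table where they are.

Things in the scene. Friction and masses are not known exactly. Their poses are not given: they have to be found in the camera images.
- scraper_grip (a point): Centre of the grip of the white scraper, loose (0.12 to 0.24 kg), standing on its dark rubber lips on the drainboard. The grip is the bar along its top: 120 mm long (x axis), 24 mm thick (y), from 35 to 76 mm above the lips' underside; this point is 53 mm above the underside, half-way along. z up. Grip it with the fingertips 30 to 45 mm above the drainboard.
- bowl (a point): Centre of the floor of the disposer bowl, a square stainless bowl sunk in the drainboard, 280 x 280 mm (sides along world x and y), 160 mm deep, with a round black rubber splash guard in its floor. The drainboard runs flush up to the opening on every side, with no lip to climb. Fixed, always in the same place.
- bowl_edge (a point): Middle of the edge of the bowl's opening nearest the offcuts (its -y edge, straight, along x, 280 mm long), at the level of the drainboard (z = 0).
- offcut1: Centre of a loose yellow pineapple offcut with a strip of brown rind, frozen hard, about 32 x 21 x 16 mm (length x width x height), 13 g, lying flat on the drainboard between the scraper and the bowl, turned any way.
- offcut2: Centre of a loose yellow pineapple offcut with a strip of brown rind, frozen hard, about 27 x 23 x 15 mm (length x width x height), 13 g, lying flat on the drainboard between the scraper and the bowl, turned any way.
- offcut3: Centre of a loose yellow pineapple offcut with a strip of brown rind, frozen hard, about 30 x 19 x 18 mm (length x width x height), 13 g, lying flat on the drainboard between the scraper and the bowl, turned any way.
- offcut4: Centre of a loose yellow pineapple offcut with a strip of brown rind, frozen hard, about 26 x 22 x 17 mm (length x width x height), 13 g, lying flat on the drainboard between the scraper and the bowl, turned any way.
- offcut5: Centre of a loose yellow pineapple offcut with a strip of brown rind, frozen hard, about 33 x 20 x 15 mm (length x width x height), 13 g, lying flat on the drainboard between the scraper and the bowl, turned any way.
- dial_grip (a point): Centre of the black bar handle of the disposer's switch, on its upright axis: bar 66 mm long (x), 15 mm thick (y), 30 mm high; this point is 15 mm below its top and 15 mm above the round skirt (60 mm across) that it stands on; 89 mm above the drainboard. The axes turn with the bar; +x is the pointer end, with a white line. Off, it points away from the robot, give or take the box's yaw.
- dial (a joint): Angle of the switch (rad), growing clockwise seen from above: 0 off, detents at about 0.42 and 0.84, third position (grind) at the stop, 1.31; its contact closes only near the stop. A spring pulls it back (0.03 N m at 0, 0.085 N m at the stop). Passing a detent takes about 0.16 N m. It stays at the first two; let go from the third, it springs back to the second.
- scraper: The same scraper: 180 mm long (x), 34 mm wide (y), 76 mm high. Origin under its middle, on the underside of the lips. The lips are the lowest 14 mm, 180 mm long, 30 mm across over both; above them the foot is 34 mm wide, up to the grip.
- station: Grey box with a steel lid that carries the switch in the middle of its top: 134 x 120 mm (x, y), 66 mm high, fixed to the drainboard; bolted flanges at both x ends. Origin under its centre. Its x axis points from the switch to the off mark. On the lid round the switch: ring = off, then clockwise a dot, a dot and a wide bar = grind.
- jug_lid: Black blender jug lid, 120 mm across, 46 mm high, loose; leave it where it is. Origin under its centre.
- shaker_cup: Small steel cup, 68 mm across, 68 mm high, loose; leave it where it is. Origin under its centre.
- spoon: Steel spoon, 200 mm long, loose; leave it where it is. Origin under its centre.
- portion_pan: Shallow round steel pan, 132 mm across, 35 mm high, loose; leave it where it is. Origin under its centre.
Not all that is in view belongs to the job. Several things look just like the scraper: the one meant starts farthest from the robot's base. Leave any black or green look-alike of the offcut2 alone.

How it is judged:
By the outcome, as a careful person would: the job done as asked, in the order asked, and still so for the second after the job is handed in, while the arm keeps its last pose, push and grip.
It also fails if it takes over 61 s, if anything falls off the work surface, if the arm or the gripper's body presses on something with over 40 N, if the wrist force passes 120 N, or if a joint passes its speed limit or range.

## Working session

There is one attempt and no reset: what is moved stays moved. The work goes in short steps, Python scripts to look and compute and a tool call to move; the robot and the scene stay as the last step left them, time stands still between calls to the robot, and variables do not carry over. Pictures are saved under pics/ and viewed, at most 10 in all, crops included, and the job is handed in when it is done.

Besides the shell and the picture viewer there is one more tool, called after "Call:" by a JSON object that holds its "op" and its "data". move_arm: Moves the arm, as the interface text tells. Its arguments: {"type":"object","properties":{"targets":{"type":"array"},"grip_force":{"type":"number"}},"required":["targets"]}

```bash
mkdir -p pics; cat > h.py <<'E'
import numpy as np, cv2
from scipy.spatial.transform import Rotation as R
from station import ctrl
def cam(name):
    o=ctrl.get_obs(); im,d=ctrl.camera(name); p=ctrl.camera_params(name); K=np.array(p["intrinsics"])
    if name=="wrist":
        T=np.eye(4); T[:3,:3]=R.from_euler('xyz',o["eef_rot"]).as_matrix(); T[:3,3]=o["ee_pos"]
        T=T@np.array(p["T_tool_cam"])
    else:
        M=np.eye(4); M[:3,:3]=cv2.Rodrigues(np.array(p["rvec"],float))[0]; M[:3,3]=np.ravel(p["tvec"]); T=np.linalg.inv(M)
    return im,d,K,T
def ray(K,T,uv,z):
    r=T[:3,:3]@(np.linalg.inv(K)@[uv[0],uv[1],1]); t=(z-T[2,3])/r[2]; return T[:3,3]+t*r
def cloud(d,K,T,mask):
    v,u=np.nonzero(mask&(d>0)); z=d[v,u]
    P=np.linalg.inv(K)@np.vstack([u,v,np.ones_like(u)])*z
    return (T[:3,:3]@P).T+T[:3,3]
def save(im,n): cv2.imwrite("pics/"+n,im[:,:,::-1])
E
python3 - <<'E'
from h import *
np.set_printoptions(precision=3,suppress=True)
print(ctrl.get_obs())
a=[]
for c in ["scene","side"]:
    im,d,K,T=cam(c); save(im,c+"0.png"); print(c,T[:3,3])
    for n in ["scraper","offcut1","station","dial_grip","bowl_edge","jug_lid","shaker_cup","spoon","portion_pan"]:
        if n in("dial_grip","bowl_edge"):
            z={"dial_grip":.089,"bowl_edge":0}[n]
            for r in ctrl.tip_of(c,n): print(n,round(r["score"],2),np.round(r["point"]),ray(K,T,r["point"],z))
        else:
            for r in ctrl.cut_out(c,n):
                P=cloud(d,K,T,r["region"]); print(n,round(r["score"],2),np.round(r["point"]),np.median(P,0),np.percentile(P,2,axis=0),np.percentile(P,98,axis=0))
E
```

```text
{'time_s': 0.0, 'qpos': array([-1.289,  0.301,  1.522, -0.   ,  1.321, -0.067]), 'joint_vel': array([ 0.001,  0.001, -0.   ,  0.001,  0.   ,  0.   ]), 'tau': array([  0.001, -53.181, -35.274,   0.071,   0.024,  -0.   ]), 'ee_pos': array([ 0.188, -0.517,  0.219]), 'eef_rot': array([-3.14 , -0.   ,  0.349]), 'force': array([-0.447, -0.301,  0.299]), 'moment': array([ 0.018,  0.055, -0.07 ]), 'grip_force': 0.0, 'grip_width': 0.09395504434630021}
scene [ 0.821 -0.505  0.884]
scraper 0.83 [206. 178.] [ 0.342 -0.168  0.052] [ 0.239 -0.2   -0.   ] [ 0.395 -0.124  0.077]
scraper 0.8 [116. 239.] [ 0.303 -0.388  0.051] [ 0.206 -0.427 -0.001] [ 0.356 -0.334  0.077]
scraper 0.74 [259. 249.] [ 0.543 -0.232  0.036] [ 0.443 -0.24  -0.001] [ 0.619 -0.195  0.077]
offcut1 0.69 [271. 179.] [ 0.436 -0.059  0.014] [ 0.423 -0.07   0.003] [ 0.448 -0.042  0.018]
offcut1 0.63 [294. 208.] [ 0.527 -0.099  0.016] [ 0.512 -0.109 -0.001] [ 0.539 -0.087  0.02 ]
offcut1 0.55 [261. 157.] [ 0.381 -0.022  0.014] [ 0.367 -0.036  0.005] [ 0.392 -0.006  0.018]
offcut1 0.48 [354. 196.] [0.609 0.014 0.014] [0.597 0.004 0.0
[... 1496 characters left out ...]
] [ 0.568 -0.035  0.   ] [ 0.599 -0.008  0.02 ]
station 0.6 [326. 320.] [ 0.529 -0.395  0.065] [ 0.453 -0.451  0.002] [ 0.619 -0.316  0.104]
dial_grip 0.55 [325. 300.] [ 0.53  -0.376  0.089]
bowl_edge 0.59 [271. 148.] [0.554 0.091 0.   ]
jug_lid 0.63 [399. 203.] [ 0.765 -0.165  0.026] [ 0.721 -0.205  0.006] [ 0.823 -0.105  0.047]
shaker_cup 0.62 [373. 139.] [0.774 0.011 0.044] [ 0.744 -0.012  0.003] [0.805 0.051 0.068]
shaker_cup 0.56 [280. 210.] [ 0.525 -0.102  0.014] [ 0.511 -0.112 -0.002] [ 0.54  -0.079  0.02 ]
spoon 0.84 [329.  95.] [0.752 0.23  0.013] [0.722 0.141 0.001] [0.767 0.337 0.021]
portion_pan 0.66 [424. 251.] [ 0.763 -0.288  0.006] [ 0.695 -0.356  0.002] [ 0.818 -0.233  0.036]
```

View pics/scene0.png

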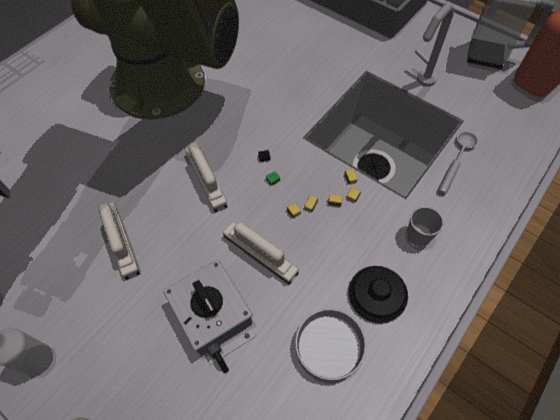

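View pics/side0.png

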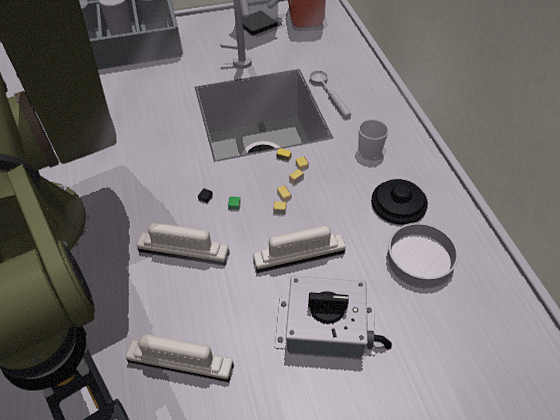

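The scene image shows five yellow offcuts at about (294,211), (311,203), (335,200), (354,195) and (351,176). The black (264,156) and green (273,178) decoys lie to the left of them. The farthest scraper, the one I need, is at (259,249), and the switch is at (205,297). I'll refine these positions next.

```bash
python3 - <<'E'
from h import *
np.set_printoptions(precision=4,suppress=True)
for c in ["scene","side"]:
    im,d,K,T=cam(c); hsv=cv2.cvtColor(im,cv2.COLOR_RGB2HSV)
    m=((hsv[...,0]>15)&(hsv[...,0]<35)&(hsv[...,1]>140)&(hsv[...,2]>80)).astype(np.uint8)
    n,l,s,ce=cv2.connectedComponentsWithStats(m)
    for i in range(1,n):
        if s[i,4]>20:
            P=cloud(d,K,T,l==i)
            if P[:,2].max()<.04 : print(c,'yel',ce[i],s[i,4],P.mean(0),P.min(0)[:2],P.max(0)[:2])
    A=cloud(d,K,T,np.ones(d.shape,bool))
    S=A[(A[:,2]>.068)&(A[:,2]<.085)&(A[:,0]>.42)&(A[:,0]<.64)&(A[:,1]>-.30)&(A[:,1]<-.15)]
    r=cv2.minAreaRect(S[:,:2].astype(np.float32)); w=np.linalg.svd(S[:,:2]-S[:,:2].mean(0),full_matrices=False)[2][0]
    print('scr',r,np.degrees(np.arctan2(w[1],w[0])),len(S))
    S=A[(A[:,2]>.096)&(A[:,2]<.112)&(A[:,0]>.42)&(A[:,0]<.64)&(A[:,1]>-.48)&(A[:,1]<-.28)]
    w=np.linalg.svd(S[:,:2]-S[:,:2].mean(0),full_matrices=False)[2][0]
    print('dial',cv2.minAreaRect(S[:,:2].astype(np.float32)),np.degrees(np.arctan2(w[1],w[0])),len(S))
    S=A[(A[:,2]>.061)&(A[:,2]<.072)&(A[:,0]>.42)&(A[:,0]<.66)&(A[:,1]>-.48)&(A[:,1]<-.305)]
    print('lid',cv2.minAreaRect(S[:,:2].astype(np.float32)))
    S=A[(A[:,2]<-.015)&(A[:,2]>-.17)]; print('bowl',np.percentile(S,1,axis=0),np.percentile(S,99,axis=0))
E
```

```text
scene yel [350.9294 175.2588] 85 [0.5764 0.0551 0.0158] [0.5604 0.0414] [0.5916 0.0703]
scene yel [353.3433 193.4328] 67 [0.6077 0.0175 0.015 ] [0.5982 0.0044] [0.619  0.0313]
scene yel [335.3684 198.4035] 57 [ 0.5836 -0.0192  0.0178] [ 0.5698 -0.0305] [ 0.5972 -0.0075]
scene yel [310.525  202.4625] 80 [ 0.5449 -0.0598  0.0151] [ 0.5349 -0.0757] [ 0.556  -0.0427]
scene yel [293.4474 208.9737] 76 [ 0.5253 -0.097   0.0169] [ 0.5131 -0.1083] [ 0.5382 -0.0839]
scr ((0.5317656397819519, -0.22280092537403107), (0.11804680526256561, 0.024994516745209694), 0.2803165018558502) -0.43068039351763593 628
dial ((0.5347021222114563, -0.37826141715049744), (0.014928286895155907, 0.06623674184083939), 70.02641296386719) -20.02853860570397 301
lid ((0.5336624383926392, -0.3778577446937561), (0.12026455998420715, 0.1348549872636795), 70.2244644165039)
bowl [ 0.4196  0.1508 -0.1637] [ 0.6836  0.3742 -0.0172]
side yel [283.5692 152.1538] 65 [0.5755 0.056  0.0147] [0.5602 0.0406] [0.5898 0.0861]
scr ((0.5307579636573792, -0.22525320947170258), (0.026381943374872208, 0.1194261759519577), 89.83232116699219) 179.1562783224657 659
dial ((0.534022867679596, -0.3791221082210541), (0.016441717743873596, 0.06460180133581161), 69.9059829711914) -20.03955161137525 376
lid ((0.5340695977210999, -0.37890902161598206), (0.12274933606386185, 0.13389910757541656), 69.96613311767578)
bowl [ 0.4367  0.0382 -0.1672] [ 1.3467  0.783  -0.0168]
```

```bash
cat >> h.py <<'E'
def rel(x,y,z,yaw,base=None):
    """shift (50 mm units) and turn from a base pose (x,y,z,yaw), default the measured one; tool pointing down"""
    o=ctrl.get_obs(); p,Rt=(o["ee_pos"],R.from_euler('xyz',o["eef_rot"])) if base is None else (np.array(base[:3]),R.from_euler('xyz',[np.pi,0,base[3]]))
    s=Rt.inv().apply(np.array([x,y,z])-p)/.05
    w=(Rt.inv()*R.from_euler('xyz',[np.pi,0,yaw])).as_rotvec()
    print(np.round(s,3),np.round(w,3))
E
python3 - <<'E'
from h import *
rel(.531,-.224,.13,-.008)
E
```

```text
[ 8.45  -3.161  1.789] [0.    0.    0.357]
```

Call:
{"op": "move_arm", "data": {"targets": [[1,8.45,-3.16,0.6,0,0,0.357],[1,8.45,-3.16,0.6,0,0,0.357],[1,8.45,-3.16,0.6,0,0,0.357],[1,8.45,-3.16,0.6,0,0,0.357],[1,8.45,-3.16,0.6,0,0,0.357],[1,8.45,-3.16,0.6,0,0,0.357],[1,8.45,-3.16,0.6,0,0,0.357],[1,8.45,-3.16,0.6,0,0,0.357],[1,8.45,-3.16,0.6,0,0,0.357],[1,8.45,-3.16,1.0,0,0,0.357],[1,8.45,-3.16,1.0,0,0,0.357],[1,8.45,-3.16,1.0,0,0,0.357]]}}

```text
time_s: 2.3
ee_pos: [0.5306, -0.2243, 0.1696]
eef_rot: [-3.141, 0.001, -0.008]
force: [0.4, -0.3, 0.9]
grip_width: 0.0939
grip_force: 0.0
```

```bash
python3 - <<'E'
from h import *
np.set_printoptions(precision=4,suppress=True)
im,d,K,T=cam("wrist"); save(im,"w1.png"); o=ctrl.get_obs();print(o["ee_pos"],o["eef_rot"],o["qpos"],o["time_s"])
A=cloud(d,K,T,np.ones(d.shape,bool))
S=A[(A[:,2]>.06)&(A[:,2]<.085)&(A[:,0]>.42)&(A[:,0]<.64)&(A[:,1]>-.28)&(A[:,1]<-.17)]
w=np.linalg.svd(S[:,:2]-S[:,:2].mean(0),full_matrices=False)[2][0]
print('scr',cv2.minAreaRect(S[:,:2].astype(np.float32)),np.degrees(np.arctan2(w[1],w[0])),len(S),S[:,2].max())
rel(.531,-.224,.052,-.008)
E
```

```text
[ 0.5306 -0.2248  0.1702] [ 3.1413 -0.0004 -0.0091] [-0.4643  0.4006  1.5032 -0.0001  1.2373  1.1156] 2.35
scr ((0.5310931205749512, -0.22183758020401), (0.025462569668889046, 0.11832859367132187), 89.52490997314453) 179.49171653826255 4883 0.07815065284127926
[ 0.007 -0.017  2.365] [ 0.    -0.    -0.001]
```

View pics/w1.png

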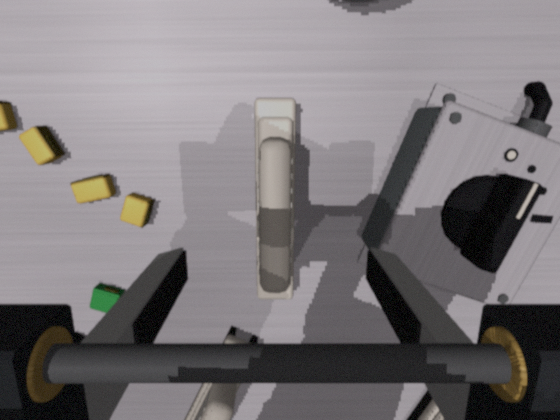

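The wrist view has the scraper centred between the fingers at (275,200), and the station is clear on the right. I'll descend and grip.

Call:
{"op": "move_arm", "data": {"targets": [[1,0,-0.03,0.8,0,0,0],[1,0,-0.03,1.6,0,0,0],[1,0,-0.03,2.1,0,0,0],[1,0,-0.03,2.35,0,0,0],[1,0,-0.03,2.35,0,0,0],[-0.6,0,-0.03,2.35,0,0,0],[-0.6,0,-0.03,2.35,0,0,0],[-0.6,0,-0.03,2.35,0,0,0],[-0.6,0,-0.03,2.35,0,0,0],[-0.6,0,-0.03,2.35,0,0,0],[-0.6,0,-0.03,2.35,0,0,0]], "grip_force": 35}}

```text
time_s: 3.45
ee_pos: [0.5311, -0.2225, 0.0521]
eef_rot: [3.142, -0.0, -0.008]
force: [0.5, 0.6, -0.5]
grip_width: 0.0494
grip_force: 0.0
```

Call:
{"op": "move_arm", "data": {"targets": [[-1,0,0,0,0,0,0],[-1,0,0,0,0,0,0],[-1,0,0,0,0,0,0],[-1,0,0,0,0,0,0],[-1,0,0,0,0,0,0],[-1,0,0,0,0,0,0],[-1,0,0,0,0,0,0],[-1,0,0,0,0,0,0]]}}

```text
time_s: 4.25
ee_pos: [0.531, -0.2225, 0.0519]
eef_rot: [-3.142, 0.0, -0.008]
force: [0.0, -0.8, -1.0]
grip_width: 0.024
grip_force: 35.0
```

Call:
{"op": "move_arm", "data": {"targets": [[-1,0.2,0,-0.02,0,0,0],[-1,0.5,-0.3,-0.02,0,0,0.0],[-1,0.7,-0.7,-0.02,0,0,-0.008],[-1,0.7,-1.1,-0.02,0,0,-0.008],[-1,0.7,-1.4,-0.02,0,0,-0.008],[-1,0.7,-1.7,-0.02,0,0,-0.008],[-1,0.7,-2.0,-0.02,0,0,-0.008],[-1,0.7,-2.3,-0.02,0,0,-0.008],[-1,0.7,-2.6,-0.02,0,0,-0.008],[-1,0.7,-2.9,-0.02,0,0,-0.008],[-1,0.7,-3.1,-0.02,0,0,-0.008],[-1,0.7,-3.3,-0.02,0,0,-0.008]]}}

```text
time_s: 5.45
ee_pos: [0.5674, -0.0569, 0.053]
eef_rot: [3.142, -0.0, 0.0]
force: [0.3, -0.4, -1.7]
grip_width: 0.0242
grip_force: 35.0
```

```bash
python3 - <<'E'
from h import *
np.set_printoptions(precision=4,suppress=True)
im,d,K,T=cam("scene"); save(im[100:300,180:460].repeat(2,0).repeat(2,1),"s2.png"); o=ctrl.get_obs();print(o["ee_pos"],o["eef_rot"],o["grip_width"],o["force"])
E
```

```text
[ 0.5674 -0.0558  0.053 ] [-3.1413 -0.      0.0006] 0.023657623094687382 [ 0.0952  1.525  -1.971 ]
```

View pics/s2.png

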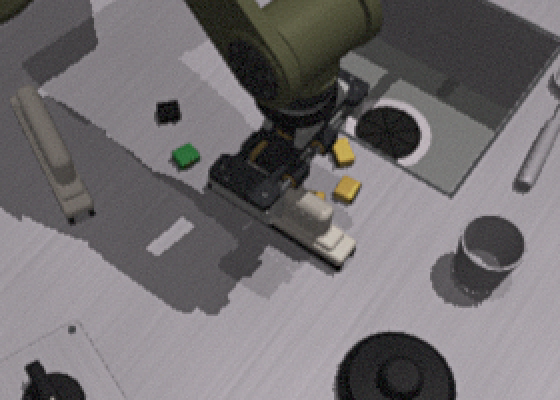

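In the crop the scraper is upright with the offcuts in front of it, and the green (185,155) and black (168,112) decoys are undisturbed. I'll keep pushing to the edge.

Call:
{"op": "move_arm", "data": {"targets": [[-1,0,-0.25,0,0,0,0],[-1,0,-0.5,0,0,0,0],[-1,0,-0.75,0,0,0,0],[-1,0,-1.0,0,0,0,0],[-1,0,-1.25,0,0,0,0],[-1,0,-1.5,0,0,0,0],[-1,0,-1.75,0,0,0,0],[-1,0,-2.0,0,0,0,0],[-1,0,-2.25,0,0,0,0],[-1,0,-2.5,0,0,0,0],[-1,0,-2.7,0,0,0,0],[-1,0,-2.85,0,0,0,0]]}}

```text
time_s: 6.7
ee_pos: [0.5674, 0.0857, 0.0529]
eef_rot: [-3.142, 0.0, 0.0]
force: [-0.4, -0.0, -1.8]
grip_width: 0.0237
grip_force: 35.0
```

```bash
python3 - <<'E'
from h import *
np.set_printoptions(precision=4,suppress=True)
ims=[]
for c in("scene","side"):
    im,d,K,T=cam(c); ims.append(im)
save(np.vstack([ims[0][60:280,180:460],ims[1][40:260,130:410]]).copy(),"s3.png"); o=ctrl.get_obs();print(o["ee_pos"],o["eef_rot"],o["grip_width"],o["force"])
E
```

```text
[0.5674 0.0856 0.0529] [-3.1415 -0.      0.0007] 0.02385276331591271 [ 0.4973 -0.317  -1.826 ]
```

View pics/s3.png

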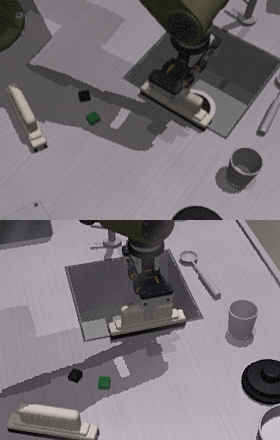

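Call:
{"op": "move_arm", "data": {"targets": [[-1,0,0.3,-0.1,0,0,0],[-1,0,0.8,-0.1,0,0,0],[-1,0,1.3,-0.1,0,0,0],[-1,0,1.8,-0.1,0,0,0],[-1,0,2.3,-0.1,0,0,0],[-1,0,2.8,-0.1,0,0,0],[-1,0,3.4,-0.1,0,0,0],[-1,0,4.0,-0.1,0,0,0],[-1,0,4.5,-0.1,0,0,0],[-1,0,4.8,-0.1,0,0,0],[-1,0,4.8,-0.04,0,0,0],[-1,0,4.8,-0.02,0,0,0]]}}

```text
time_s: 8.0
ee_pos: [0.567, -0.1552, 0.0536]
eef_rot: [-3.141, 0.001, -0.001]
force: [0.1, 0.2, -2.0]
grip_width: 0.0238
grip_force: 35.0
```

```bash
python3 - <<'E'
from h import *
np.set_printoptions(precision=4,suppress=True)
ims=[]
for c in("scene","side"):
    im,d,K,T=cam(c); ims.append(im)
    hsv=cv2.cvtColor(im,cv2.COLOR_RGB2HSV)
    m=((hsv[...,0]>15)&(hsv[...,0]<35)&(hsv[...,1]>120)&(hsv[...,2]>40)).astype(np.uint8)
    n,l,s,ce=cv2.connectedComponentsWithStats(m)
    for i in range(1,n):
        if s[i,4]>12:
            P=cloud(d,K,T,l==i)
            if len(P) and P[:,1].max()>-.2: print(c,'yel',ce[i],s[i,4],P.mean(0))
im=np.hstack([ims[0][60:280,180:460],ims[1][40:260,130:410]])
save(cv2.resize(im,None,fx=1.42,fy=1.42,interpolation=cv2.INTER_CUBIC),"s4.png"); o=ctrl.get_obs();print(o["ee_pos"],o["eef_rot"],o["grip_width"],o["force"])
E
```

```text
scene yel [276.8  209.45] 20 [ 0.5534 -0.1873  0.1681]
scene yel [551.  242.5] 18 [ 1.1727  0.7589 -0.7488]
scene yel [552.     253.0667] 15 [ 1.1938  0.719  -0.7502]
scene yel [513.381  257.9524] 21 [ 1.0813  0.6072 -0.7502]
scene yel [541.2143 265.5   ] 14 [ 1.1808  0.64   -0.7476]
scene yel [542.     286.6923] 13 [ 1.2157  0.5597 -0.7481]
scene yel [499.7692 306.2308] 13 [ 1.1213  0.394  -0.7516]
scene yel [545.9474 332.8421] 19 [ 1.2944  0.4004 -0.7482]
scene yel [528.8947 344.3684] 19 [ 1.2624  0.3256 -0.7505]
scene yel [507.4091 367.7727] 22 [ 1.2348  0.204  -0.7501]
scene yel [441.5625 380.3125] 16 [ 1.0725  0.0287 -0.7486]
scene yel [468.1053 383.2632] 19 [ 1.1494  0.0756 -0.7509]
scene yel [528.6667 387.2778] 18 [ 1.3188  0.1876 -0.75  ]
scene yel [495.9286 393.7857] 14 [ 1.2392  0.1014 -0.7505]
scene yel [472.     414.8667] 15 [ 1.2041 -0.0071 -0.7507]
[ 0.5672 -0.1545  0.0537] [-3.1413  0.0006  0.0006] 0.023600257819115535 [ 0.798  -0.0562 -2.1841]
```

View pics/s4.png

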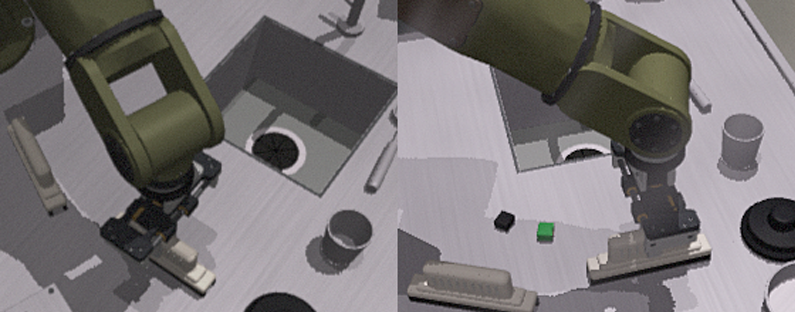

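The drainboard is clear of yellow, and the scraper is held upright at (185,262) in the left crop. I'll lower it the last 1.6 mm and release.

Call:
{"op": "move_arm", "data": {"targets": [[-1,0,0,0.015,0,0,0],[-1,0,0,0.03,0,0,0],[-1,0,0,0.034,0,0,0],[-1,0,0,0.034,0,0,0],[-1,0,0,0.034,0,0,0]]}}

```text
time_s: 8.6
ee_pos: [0.5674, -0.1552, 0.0523]
eef_rot: [3.142, 0.0, -0.0]
force: [1.0, 0.6, -2.3]
grip_width: 0.0234
grip_force: 35.0
```

Call:
{"op": "move_arm", "data": {"targets": [[0,0,0,0,0,0,0],[0,0,0,0,0,0,0],[0.3,0,0,0,0,0,0],[0.3,0,0,0,0,0,0],[0.3,0,0,0,0,0,0],[0.3,0,0,0,0,0,0],[0.3,0,0,-0.5,0,0,0],[0.3,0,0,-1.2,0,0,0],[0.3,0,0,-2,0,0,0],[0.3,0,0,-3,0,0,0],[0.3,0,0,-4,0,0,0],[0.3,0,0,-4,0,0,0]]}}

```text
time_s: 9.8
ee_pos: [0.5691, -0.1558, 0.2596]
eef_rot: [3.138, -0.011, -0.0]
force: [0.7, -0.1, -0.3]
grip_width: 0.0611
grip_force: 0.0
```

```bash
python3 - <<'E'
from h import *
np.set_printoptions(precision=4,suppress=True)
ims=[]
im,d,K,T=cam("wrist");ims=[im]
A=cloud(d,K,T,np.ones(d.shape,bool))
S=A[(A[:,2]>.06)&(A[:,2]<.085)&(A[:,0]>.42)&(A[:,0]<.7)&(A[:,1]>-.22)&(A[:,1]<-.1)]
if len(S): print('scr',cv2.minAreaRect(S[:,:2].astype(np.float32)),len(S),S[:,2].max())
im,d,K,T=cam("scene");ims.append(im)
save(cv2.resize(np.hstack(ims),(800,300),interpolation=cv2.INTER_AREA),"s5.png")
o=ctrl.get_obs();print(o["ee_pos"],o["qpos"],o["force"])
rel(.534,-.3785,.17,np.pi-.35)
print(ctrl.camera_params("wrist")["T_tool_cam"])
E
```

```text
scr ((0.5679513216018677, -0.15417829155921936), (0.1169358640909195, 0.025411561131477356), 0.16624042391777039) 2839 0.07810519860153514
[ 0.5675 -0.1553  0.2529] [-0.3294  0.363   1.3597 -0.      1.417   1.2416] [ 0.0654 -0.1389 -1.2076]
[-0.673  4.463  1.66 ] [ 0.003  0.    -2.792]
[[ 0.0018 -0.9654 -0.2609  0.0758]
 [ 1.      0.002  -0.0005 -0.0009]
 [ 0.001  -0.2609  0.9654 -0.1651]
 [ 0.      0.      0.      1.    ]]
```

View pics/s5.png

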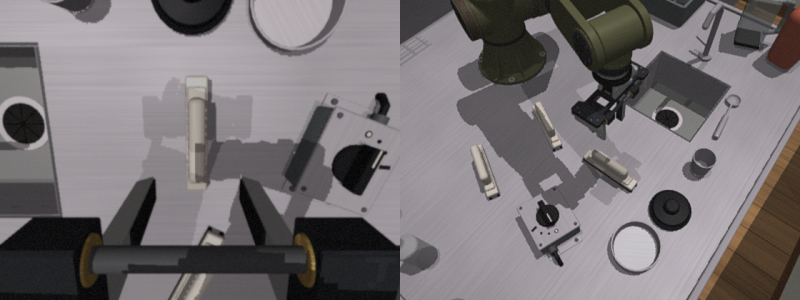

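The scraper stands upright on its lips. The bowl's near-wall floor is hidden in this view, so I'll check it from above with the wrist camera.

Call:
{"op": "move_arm", "data": {"targets": [[1,0,-1,-0.4,0,0,0],[1,0,-2,-0.4,0,0,0],[1,0,-3,-0.4,0,0,0],[1,0,-4,-0.4,0,0,0],[1,0,-5,-0.4,0,0,0],[1,-0.5,-6,-0.4,0,0,0],[1,-0.5,-6,-0.4,0,0,0],[1,-0.5,-6,-0.4,0,0,0]]}}

```text
time_s: 10.7
ee_pos: [0.5417, 0.1458, 0.2709]
eef_rot: [3.141, 0.002, 0.002]
force: [0.1, -0.3, -0.6]
grip_width: 0.0938
grip_force: 0.0
```

```bash
python3 - <<'E'
from h import *
np.set_printoptions(precision=4,suppress=True)
im,d,K,T=cam("wrist");save(im,"w6.png")
hsv=cv2.cvtColor(im,cv2.COLOR_RGB2HSV)
m=((hsv[...,0]>15)&(hsv[...,0]<35)&(hsv[...,1]>120)&(hsv[...,2]>40)).astype(np.uint8)
n,l,s,ce=cv2.connectedComponentsWithStats(m)
for i in range(1,n):
    if s[i,4]>30: print('yel',ce[i],s[i,4],cloud(d,K,T,l==i).mean(0))
o=ctrl.get_obs();print(o["ee_pos"],o["eef_rot"],o["qpos"])
rel(.534,-.3785,.17,np.pi-.35)
E
```

```text
yel [273.4474 114.5614] 114 [ 0.6166  0.1516 -0.1457]
yel [269.6352 133.2918] 233 [ 0.5886  0.1575 -0.1445]
yel [295.6038 135.3302] 212 [ 0.5859  0.1175 -0.1426]
yel [292.9202 159.4417] 163 [ 0.5485  0.1209 -0.1456]
yel [290.     178.0959] 146 [ 0.5192  0.1251 -0.1435]
yel [ 43.8581 364.4057] 1543 [0.5679 0.1946 0.3709]
yel [508.9669 364.1719] 1571 [0.5683 0.0989 0.3708]
[0.5423 0.1445 0.2712] [3.141  0.0016 0.0007] [ 0.1953  0.2924  1.4108 -0.0003  1.4401  1.7655]
[-0.169 10.46   2.03 ] [-0.002  0.001 -2.791]
```

View pics/w6.png

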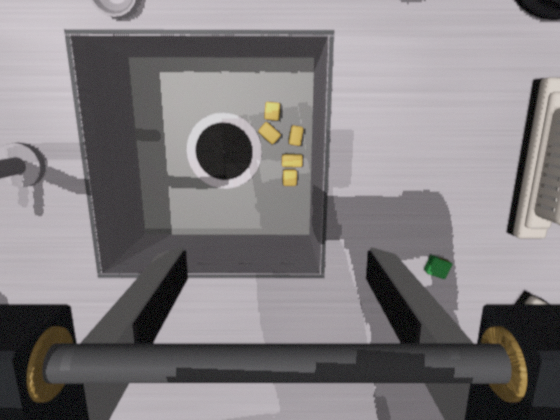

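All five offcuts are in the bowl, at (270–296, 114–178). Next I'll go above the switch with the half-turned wrist.

Call:
{"op": "move_arm", "data": {"targets": [[1,-0.17,10.46,0.5,0,0,-2.79],[1,-0.17,10.46,0.5,0,0,-2.79],[1,-0.17,10.46,0.5,0,0,-2.79],[1,-0.17,10.46,0.5,0,0,-2.79],[1,-0.17,10.46,0.5,0,0,-2.79],[1,-0.17,10.46,0.5,0,0,-2.79],[1,-0.17,10.46,0.5,0,0,-2.79],[1,-0.17,10.46,0.5,0,0,-2.79],[1,-0.17,10.46,0.5,0,0,-2.79],[1,-0.17,10.46,0.5,0,0,-2.79],[1,-0.17,10.46,0.5,0,0,-2.79],[1,-0.17,10.46,0.5,0,0,-2.79]]}}

```text
time_s: 11.95
ee_pos: [0.5309, -0.3849, 0.2448]
eef_rot: [-3.139, -0.001, 1.702]
force: [0.4, 0.8, 0.2]
grip_width: 0.0938
grip_force: 0.0
```

```bash
python3 - <<'E'
from h import *
o=ctrl.get_obs();print(o["ee_pos"],o["eef_rot"],o["qpos"])
rel(.534,-.3785,.2,np.pi-.35)
E
```

```text
[ 0.5309148  -0.38492752  0.2448474 ] [-3.13926790e+00 -1.18182771e-03  1.70201642e+00] [-6.82822281e-01  5.29593245e-01  1.14219439e+00 -8.83141284e-04
  1.47226042e+00 -8.13955790e-01]
[0.118 0.08  0.897] [-1.00e-03 -2.00e-03 -1.09e+00]
```

Call:
{"op": "move_arm", "data": {"targets": [[1,0,0,0.9,0,0,-1.09],[1,0,0,0.9,0,0,-1.09],[1,0,0,0.9,0,0,-1.09],[1,0,0,0.9,0,0,-1.09],[1,0,0,0.9,0,0,-1.09],[1,0,0,0.9,0,0,-1.09],[1,0,0,0.9,0,0,-1.09],[1,0,0,0.9,0,0,-1.09],[1,0,0,0.9,0,0,-1.09],[1,0,0,0.9,0,0,-1.09]]}}

```text
time_s: 12.95
ee_pos: [0.533, -0.3794, 0.2017]
eef_rot: [3.141, -0.001, 2.789]
force: [0.3, -0.8, 0.6]
grip_width: 0.0943
grip_force: 0.0
```

```bash
python3 - <<'E'
from h import *
np.set_printoptions(precision=4,suppress=True)
o=ctrl.get_obs()
im,d,K,T=cam("wrist");save(im,"w7.png"); print(o["ee_pos"],o["eef_rot"],o["qpos"],o["force"],o["moment"])
A=cloud(d,K,T,np.ones(d.shape,bool))
S=A[(A[:,2]>.096)&(A[:,2]<.112)&(A[:,0]>.42)&(A[:,0]<.64)&(A[:,1]>-.45)&(A[:,1]<-.31)]
if len(S): print(cv2.minAreaRect(S[:,:2].astype(np.float32)),len(S))
for r in ctrl.tip_of("wrist","dial_grip"): print(r["score"],r["point"],ray(K,T,r["point"],.089))
rel(.534,-.3785,.089,np.pi-.35)
E
```

```text
[ 0.533  -0.3794  0.2017] [ 3.1415 -0.0008  2.7894] [-0.6746  0.5498  1.2107 -0.0001  1.3818 -1.8932] [ 0.3217 -0.7741  0.5945] [ 0.0258 -0.1267 -0.0376]
((0.5317994356155396, -0.37691205739974976), (0.014573398046195507, 0.06502079218626022), 70.35282897949219) 1672
0.94 [279.4, 211.7] [ 0.5313 -0.375   0.089 ]
[-0.01   0.012  2.259] [ 0.    -0.    -0.001]
```

Call:
{"op": "move_arm", "data": {"targets": [[0,0,0,0.4,0,0,0],[0,0,0,0.8,0,0,0],[0,0,0,1.2,0,0,0],[0,0,0,1.6,0,0,0],[0,0,0,1.9,0,0,0],[0,0,0,2.05,0,0,0],[0,0,0,2.15,0,0,0],[0,0,0,2.15,0,0,0]], "grip_force": 40}}

```text
time_s: 13.85
ee_pos: [0.5338, -0.3783, 0.0947]
eef_rot: [3.142, -0.0, 2.792]
force: [-0.0, 0.0, -0.3]
grip_width: 0.0468
grip_force: 0.0
```

Call:
{"op": "move_arm", "data": {"targets": [[-1,0,0,0,0,0,0],[-1,0,0,0,0,0,0],[-1,0,0,0,0,0,0],[-1,0,0,0,0,0,0],[-1,0,0,0,0,0,0],[-1,0,0,0,0,0,0],[-1,0,0,0,0,0,0],[-1,0,0,0,0,0,0]]}}

```text
time_s: 14.65
ee_pos: [0.5338, -0.3786, 0.095]
eef_rot: [-3.141, 0.0, 2.792]
force: [-2.5, -4.3, 2.5]
grip_width: 0.0149
grip_force: 40.0
```

```bash
python3 - <<'E'
from h import *
np.set_printoptions(precision=4,suppress=True)
o=ctrl.get_obs(); print(o)
E
```

```text
{'time_s': 14.65, 'qpos': array([-0.6727,  0.6454,  1.3166, -0.0004,  1.1791, -1.8942]), 'joint_vel': array([-0.0008, -0.0011,  0.    , -0.0006, -0.0023, -0.0014]), 'tau': array([  2.5916, -67.5128, -31.5888,   0.9012,   0.2704,   0.0029]), 'ee_pos': array([ 0.5338, -0.3786,  0.095 ]), 'eef_rot': array([-3.1411,  0.0004,  2.7924]), 'force': array([-2.4792, -4.2959,  2.492 ]), 'moment': array([-0.6486,  0.1733, -0.0055]), 'grip_force': 39.99776601791382, 'grip_width': 0.014892875887155743}
```

Call:
{"op": "move_arm", "data": {"targets": [[-1,0,0,0,0,0,0.1],[-1,0,0,0,0,0,0.22],[-1,0,0,0,0,0,0.34],[-1,0,0,0,0,0,0.46],[-1,0,0,0,0,0,0.58],[-1,0,0,0,0,0,0.7],[-1,0,0,0,0,0,0.82],[-1,0,0,0,0,0,0.94],[-1,0,0,0,0,0,1.06],[-1,0,0,0,0,0,1.16],[-1,0,0,0,0,0,1.22],[-1,0,0,0,0,0,1.22]], "grip_force": 50}}

```text
time_s: 15.85
ee_pos: [0.5329, -0.3793, 0.095]
eef_rot: [-3.14, 0.001, 1.57]
force: [-7.8, -6.1, 5.2]
grip_width: 0.0147
grip_force: 50.0
```

```bash
python3 - <<'E'
from h import *
np.set_printoptions(precision=4,suppress=True)
o=ctrl.get_obs(); print(o)
E
```

```text
{'time_s': 15.85, 'qpos': array([-0.6738,  0.6452,  1.3168, -0.002 ,  1.1798, -0.6721]), 'joint_vel': array([ 0.0019, -0.0027, -0.0002, -0.0012,  0.0005, -0.0565]), 'tau': array([  6.45  , -66.8697, -32.266 ,   2.5513,  -0.4183,   1.1595]), 'ee_pos': array([ 0.5329, -0.3793,  0.095 ]), 'eef_rot': array([-3.1402,  0.0013,  1.5699]), 'force': array([-7.7736, -6.0517,  5.1512]), 'moment': array([-1.3304,  1.4494,  0.1064]), 'grip_force': 50.00363767147064, 'grip_width': 0.014748545194094747}
```

Call:
{"op": "move_arm", "data": {"targets": [[-1,0,0,0,0,0,0.05],[-1,0,0,0,0,0,0.09],[-1,0,0,0,0,0,0.11],[-1,0,0,0,0,0,0.11],[-1,0,0,0,0,0,0.11]]}}

```text
time_s: 16.35
ee_pos: [0.5329, -0.3793, 0.095]
eef_rot: [-3.14, 0.002, 1.463]
force: [-8.9, -6.1, 4.9]
grip_width: 0.0147
grip_force: 50.2
```

```bash
python3 - <<'E'
from h import *
np.set_printoptions(precision=4,suppress=True)
o=ctrl.get_obs(); print(o["eef_rot"],o["force"],o["moment"],o["tau"],o["ee_pos"])
E
```

```text
[-3.1401  0.0016  1.4627] [-8.864  -6.0879  4.8959] [-1.4135  1.5646  0.5417] [  6.3078 -66.7474 -32.4117   2.8332  -0.5698   0.5473] [ 0.5329 -0.3793  0.095 ]
```

```bash
python3 - <<'E'
from h import *
ims=[cam(c)[0] for c in("scene","side")]
save(cv2.resize(np.hstack(ims),(800,300),interpolation=cv2.INTER_AREA),"s8.png")
o=ctrl.get_obs(); print(o["time_s"],o["eef_rot"],o["moment"],o["grip_force"])
E
```

```text
16.45 [-3.14015715e+00  1.58969753e-03  1.46276368e+00] [-1.3157679   1.53159477  0.48002416] 50.16945540904999
```

View pics/s8.png

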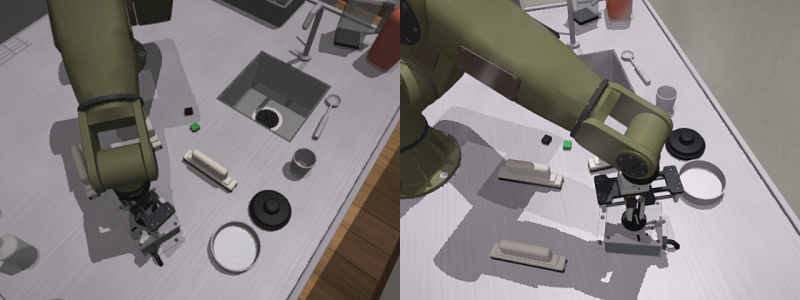

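The scraper stands at (210,170), everything else is undisturbed, and the switch is held against its stop.

```bash
python3 -c "from station import ctrl; print(ctrl.hand_in())"
```

```text
the job is handed in; nothing more can be done
None
```

I handed the job in at 16.5 s: all five offcuts are in the bowl, the scraper stands on its lips on the drainboard, and the gripper is holding the switch in grind, judged from a 1.33 rad turn and about 0.5 N m of resistance at the stop.

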